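# Prove a reground stake in the bench socket

### The arm

A 7-joint arm with a two-finger parallel gripper is mounted at the origin on the work surface. World frame = base frame: x ahead of the robot, y to its left, z up, the work surface at z = 0. Lengths are in m, angles in rad, forces in N, time in s.
With the tool pointing down it reaches from about 0.425 to 1.025 m from the base axis. Payload 9.4 kg.
Tool frame: the origin (TCP) lies on the centre line of the jaws, within the pads' length; the fingertips stand 25 mm ahead of it and the grasp point (between the pads) lies 6 mm ahead of it; z points along the fingers, y is the line along which they close (so a half turn about z gives the same grasp; the last joint's range is limited). The gripper opens to 85 mm and grips with 20 to 120 N. Pads are 22 mm wide; open, the fingers measure 114 mm over their backs; the gripper's body (76 mm by 85 mm) begins 54 mm behind the grasp point. The pads swing forward as they close: fully open they stand 13 mm farther back than shut.
Start: joints at [-1.266, 0.599, -0.003, 1.599, 0.002, 0.943, -0.08], TCP at [0.27, 0.673, 0.232] pointing down, gripper open.
Joint ranges: [-2.57, 2.57], [-0.35, 1.97], [-1.29, 1.29], [0.11, 2.56], [-1.05, 4.19], [0.11, 1.86], [-2.63, 2.63]. Speed limits (rad/s): [2.22, 2.22, 3.01, 3.01, 3.14, 3.14, 3.14].

### API

Orientations are given as a 3x3 rotation matrix whose columns are the frame's x, y, z axes.
In Python, from bench import r gives the robot as it stands.
- The arm moves only by the tool arm_command, never from a script. Its arguments are lists of equal length, an entry for each row: "twist": the turn, a rotation vector about the world's x, y, z in degrees, a list of three; "xyz": the shift along the world's x, y, z in m, a list of three; "fingers": the opening, from 0 (shut) to 1 (fully open). A call has 1 to 10 rows; each row is the pose to reach, as a shift and turn from the pose commanded when the call began; what a row does not reach only later rows make up. A row lasts 1/12 s, in which the tool goes at most 41.7 mm and 7.16 degrees, less where a joint would pass 70% of its speed; a pose out of reach is approached as far as the arm can. A call with a gripper value outside its range is refused whole. The fingers move at their own pace and stop on an object; "grip_force" is the grip in N (left out, the last holds). Time passes only in rows, so rows that repeat a pose let the fingers close. It gives the time, the measured TCP pose, the force, the opening and the grip force at its end, in the units of the state.
- r.sense(): the state, without advancing time (a new reading comes with each control period).
- r.get_image(name): name is "side" or "top" or "wrist"; returns (picture, depth): 400x640x3 uint8, red, green, blue; 400x640 float32, m along the optical axis (not along the pixel's ray), 0 where there is no reading.
- r.camera_model(name): a dict with "fx", "fy", "cx", "cy" (pixels), "extrinsics" (4x4, takes a point from world to camera coordinates). Camera axes: x right, y down, z forward; pixel columns grow to the right and rows downward; lengths in m; the calibration is good to about 2 mm. The wrist camera is an equidistant fisheye: a pixel r from the principal point sees the ray r / f radians off the axis. A picture is of the moment at which its call begins: read the wrist's pose just before it. camera_model takes no time and is no camera call; for the wrist camera it gives the pose at the moment of the call.
- r.finish_job(): hands the job in; it is judged then, once.
Trained networks look in the newest picture that a camera, given by its name, has taken for a name from the list of things; names that differ only in an ending like _2 or _b are one class to them, and where a whole thing is asked for, a point or a joint stands for the part that bears it (a point fixed in the world has none). Each returns a list of dicts, best first, with "confidence" (0 to 1); they miss things now and then, are a little off and sometimes report something else, mostly with a low value. They report only what shows in the picture. A call takes as long as a camera call. They do not tell look-alikes from the thing itself.
- r.regions_of(thing, camera): "region" (400x640 bool, what is visible of it) and "extent" ([left, top, right, bottom] in pixels, round what is visible of it).
- r.spot_point(thing, camera): "at" ([row, column] in pixels: a listed point, or the origin of a listed thing).
The state is a dict: "clock": time; "qpos": joint angles; "dq": joint speeds; "joint_efforts": joint torques, N m; "eef_pos": TCP position; "ee_rot": TCP orientation; "contact_force": force on the tool from outside, world axes, zero at the start; "moment": the same for the moment, N m; "opening": finger opening in m; "grip_force": force on a finger pad.
Only numpy, scipy, OpenCV 4.12 (cv2) and the standard library are available. Lean on these libraries where they do the work, as an engineer would, in place of code of your own. Each camera call takes 0.05 s, during which the arm holds its last target. There are 200 camera calls.

### The job

The planishing stake's taper shank has been reground and must be proved in the bench socket: set it in the bore, seat it firmly with a twisting push of about 10 N until it goes no deeper, and let go. Then, without touching the stake again, push the drift steadily (no ramming) through the slot under it until the stake comes loose from the taper, and leave it standing loose and upright on the drift in the socket, with nothing held. At no time press down or pull up on the socket with more than 15 N, which squashes or stretches its rubber pad by 1 mm, and leave the hammer, the jar and the bench block where they are.

Things in the scene. Friction and masses are not known exactly. Their poses are not given: they have to be found in the camera images.
- socket: bench socket, dark steel, bolted down on a black rubber pad 124 mm across and 8 to 14 mm thick; flange 116 mm across, up to 18 mm above the origin; upright round column 48 mm across, flat top face 110 mm above it. Origin on the bore's axis, 0 to 6 mm above the bench with the pad's thickness, z up. The bore, a self-holding taper about 22 mm across at the face, opens down into the drift slot
- socket_column (a joint): how far the flange and column are pressed down into the rubber pad (m), 0 unloaded, 1 mm at 15 N, negative when pulled up
- socket_mouth (a point): centre of the socket's top face, on the bore's axis, 110 mm above the socket's origin; axes as the socket's. How deep the shank goes differs from start to start and cannot be seen: it first touches with the stake's collar 6.5 to 14.5 mm above this face, and seats firmly about 3.5 mm deeper, the collar never reaching the face
- slot_centre (a point): on the bore's axis at the slot's floor, 40 mm above the socket's origin; axes as the socket's. The slot runs right through the column along y, 12 mm wide in x, 28 mm high (roof 68 mm above the origin), open at both ends, 24 mm from the axis; bright strips on the flange point along it. With the stake seated there is 8 to 17 mm between this floor and the stake's tang
- stake: square planishing stake, bright steel, 0.4 kg, stood in the stand on its collar. Origin at the centre of the collar's underside, z along its axis to the head. Collar 36 mm across, 5 mm thick. Turned to and fro under 8 to 12 N the shank works down till it goes no deeper and holds; a straight push needs 23 N or more. Seated, it takes 15 to 35 N along its axis to start it out; raised 4 mm it is loose
- stake_square (a point): grip point of the stake: centre of its 26 x 26 mm square, 30 mm above the collar's underside; its flat sides face the stake's x and y and run from 5 to 47 mm above that underside; a low domed crown ends 52 mm above it
- stake_tip (a point): lower end of the stake, 64.5 mm below the collar's underside: a round-ended tang 9.6 mm across and 14 mm long; above it the tapered shank, 16 mm across at its small end, 23.7 mm at the collar (1:6.25)
- stand: dark oak block that the stake stands in (fixed): 100 x 80 mm, its top 70 mm above its origin, which lies under its centre 0 to 6 mm above the bench (blocks differ in height); hole 29 mm across in the middle of its top
- drift: drift (taper key): steel bar 8 mm thick (along its y), 170 mm long, 0.2 kg. Origin at mid length on the straight lower edge; +x to the tip, z up. The top edge rises 0.2 mm per mm from 7 mm high at the tip to 27 mm at 100 mm from it, then runs level to the butt. It goes into the slot on its straight edge, tip first, from either end. Let go in the slot it stays put
- drift_tip (a point): the drift's tip, on its lower edge (last 8 mm thinned to 4 mm). Under the seated stake the drift begins to bear with this point 5 to 50 mm past the bore's axis, then lifts 0.2 mm per mm driven; the push rises to 6 to 20 N and falls to 3 N or less as the stake comes loose, some 15 to 20 mm further on. By 75 mm past the axis it is loose in any case
- drift_grip (a point): where to grip the drift: on its blue-painted butt, 150 mm from the tip, 14 mm above its lower edge
- rest: pale wooden rest in which the drift lies on its straight edge (fixed): 10 mm base, two notched uprights 36 mm high, 20 and 112 mm from the drift's tip, which hold the drift's lower edge 24 mm above the bench; the butt overhangs freely. Origin on the bench under the drift's origin
- hammer: bystander: a hammer lying on the bench, 230 mm long
- jar: bystander: an amber jar with a red cap, 64 mm across, 75 mm high
- bench_block: bystander: a steel bench block, 64 x 64 x 20 mm
Things that resemble listed ones, but are neither listed nor needed, are in the scene too. There is more than one size of the drift; the job needs the middle-sized.

How it is judged:
By the outcome, as a careful person would: the job done as asked, in the order asked, and still so for the second after the job is handed in, with the robot touching nothing.
It also fails if it takes over 72 s, if anything falls off the work surface, if the arm or the gripper's body presses on something with over 40 N, if the wrist force passes 120 N, or if a joint passes its speed limit or range.

## Working session

There is one attempt and no reset: what is moved stays moved. The work goes in short steps, Python scripts to look and compute and a tool call to move; the robot and the scene stay as the last step left them, time stands still between calls to the robot, and variables do not carry over. Pictures are saved under pics/ and viewed, at most 12 in all, crops included, and the job is handed in when it is done.

Besides the shell and the picture viewer there is one more tool, called after ">>>" as a command line: name --argument value ..., lists and objects as JSON in quotes. arm_command: Moves the arm, as the interface text tells. Its arguments: {"type":"object","properties":{"twist":{"type":"array"},"xyz":{"type":"array"},"fingers":{"type":"array"},"grip_force":{"type":"number"}},"required":["twist","xyz","fingers"]}

```bash
ls; mkdir -p pics
cat > h.py <<'E'
import numpy as np, cv2
from bench import r
def save(im,fn): cv2.imwrite('pics/'+fn,cv2.cvtColor(im,cv2.COLOR_RGB2BGR))
def cloud(name,d=None):
    m=r.camera_model(name); 
    v,u=np.mgrid[0:400,0:640]
    if name=='wrist':
        a=(u-m['cx'])/m['fx'];b=(v-m['cy'])/m['fy'];t=np.hypot(a,b)+1e-9
        k=np.tan(t)/t; x,y=a*k*d,b*k*d
    else: x,y=(u-m['cx'])/m['fx']*d,(v-m['cy'])/m['fy']*d
    P=np.stack([x,y,d,np.ones_like(d)],-1)
    W=P@np.linalg.inv(m['extrinsics']).T
    W=W[...,:3].copy(); W[d<=0]=np.nan
    return W
E
python3 - <<'E'
from h import *
s=r.sense(); print({k:np.round(v,3).tolist() for k,v in s.items()})
for c in ['top','side']:
    im,d=r.get_image(c); save(im,c+'0.png'); W=cloud(c,d); np.savez(f'{c}0.npz',im=im,W=W)
    m=r.camera_model(c); print(c,np.round(np.linalg.inv(m['extrinsics'])[:3],2).tolist(),m['fx'])
    for t in ['socket','stake','stand','drift','rest','hammer','jar','bench_block']:
        for g in r.regions_of(t,c):
            R=g['region']; print(c,t,round(g['confidence'],2),np.round(g['extent']).tolist(),np.round(np.nanmedian(W[R],0),3).tolist())
E
```

```text
pics
{'clock': 0.0, 'qpos': [-1.266, 0.6, -0.003, 1.6, 0.002, 0.943, -0.08], 'dq': [0.002, -0.001, -0.0, 0.002, -0.0, 0.001, -0.0], 'joint_efforts': [0.001, -77.647, 1.565, -25.801, 0.012, 0.009, 0.0], 'eef_pos': [0.27, 0.672, 0.231], 'ee_rot': [[-0.928, 0.373, -0.0], [0.373, 0.928, -0.002], [-0.0, -0.002, -1.0]], 'contact_force': [-0.207, 0.252, 0.125], 'moment': [0.008, 0.018, -0.008], 'grip_force': 0.0, 'opening': 0.086}
top [[0.03, -0.99, 0.15, 0.41], [-1.0, -0.03, 0.01, -0.04], [-0.0, -0.15, -0.99, 1.11]] 370.7797457489912
top socket 0.77 [276.0, 191.0, 316.0, 235.0] [0.531, 0.03, 0.022]
top socket 0.38 [275.0, 191.0, 316.0, 232.0] [0.533, 0.028, 0.023]
top socket 0.34 [175.0, 202.0, 216.0, 243.0] [0.498, 0.312, 0.074]
top stake 0.56 [178.0, 216.0, 198.0, 231.0] [0.5, 0.323, 0.117]
top stake 0.35 [383.0, 138.0, 406.0, 166.0] [0.724, -0.252, 0.073]
top stand 0.6 [174.0, 200.0, 216.0, 242.0] [0.498, 0.314, 0.074]
top stand 0.35 [402.0, 219.0, 410.0, 277.0] [0.44, -0.288, 0.04]
top drift 0.82 [329.0, 248.0, 355.0, 319.0] [0.343, -0.105, 0.028]
top drift 0.68 [405.0, 218.0, 410.0, 2
[... 861 characters left out ...]
 0.321, 0.102]
side drift 0.77 [372.0, 343.0, 438.0, 378.0] [0.458, -0.425, 0.012]
side drift 0.74 [323.0, 288.0, 383.0, 342.0] [0.429, -0.294, 0.041]
side drift 0.64 [202.0, 271.0, 306.0, 322.0] [0.356, -0.113, 0.019]
side rest 0.64 [337.0, 286.0, 395.0, 349.0] [0.465, -0.306, 0.012]
side rest 0.22 [412.0, 223.0, 442.0, 261.0] [0.714, -0.268, 0.053]
side hammer 0.95 [322.0, 172.0, 397.0, 217.0] [0.772, 0.009, 0.023]
side hammer 0.23 [413.0, 223.0, 445.0, 261.0] [0.714, -0.268, 0.053]
side jar 0.91 [414.0, 224.0, 444.0, 263.0] [0.714, -0.268, 0.052]
side bench_block 0.94 [267.0, 154.0, 293.0, 173.0] [0.729, 0.266, 0.02]
side bench_block 0.32 [194.0, 149.0, 208.0, 170.0] [0.495, 0.321, 0.104]
```

Run:
```python
from h import *
a=cv2.imread('pics/top0.png');b=cv2.imread('pics/side0.png')
c=np.hstack([cv2.resize(a[190:330,165:425],None,fx=3,fy=3,interpolation=2)]); d=cv2.resize(b[140:390,160:450],None,fx=2.2,fy=2.2,interpolation=2)
cv2.imwrite('pics/a.png',c);cv2.imwrite('pics/b.png',d)
```

```text
(no output)
```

View pics/a.png

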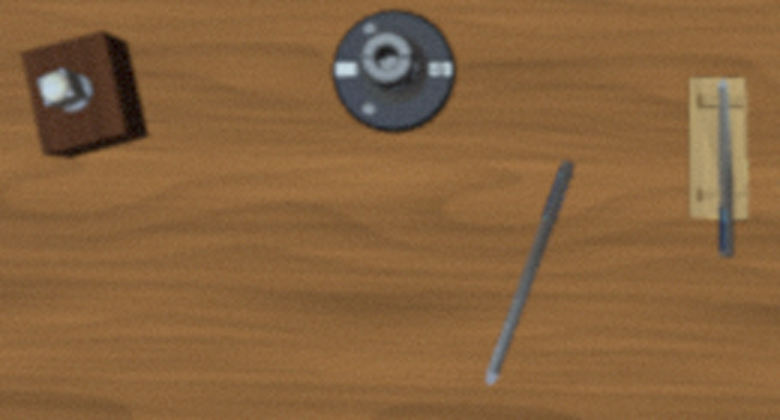

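View pics/b.png

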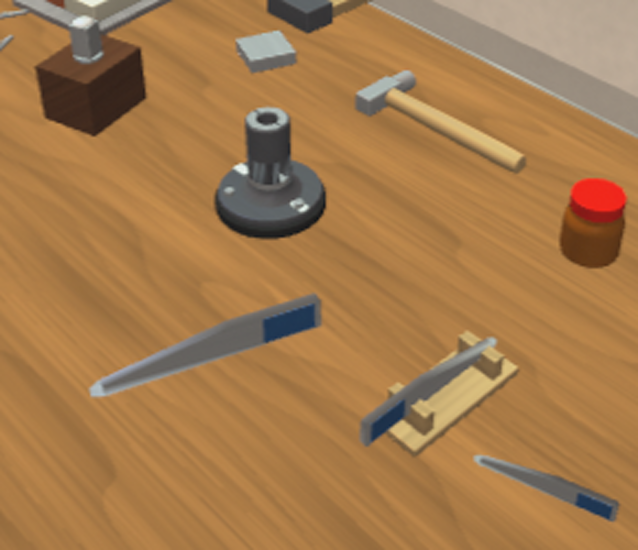

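Candidates for the drift, in side-picture pixels: a large one lying loose at (250,297), the middle-sized one in the rest at (353,315), and a small one at (405,360). I choose the one in the rest. The stake is at (200,158) in the oak block, and the socket is at (282,215) with its strips along roughly world y. Next I measure these.

Run:
```python
from h import *
for c in ['top','side']:
    z=np.load(c+'0.npz'); W=z['W']; im=z['im'].astype(int)
    def sel(x0,x1,y0,y1,z0,z1):
        with np.errstate(all='ignore'):
            return (W[...,0]>x0)&(W[...,0]<x1)&(W[...,1]>y0)&(W[...,1]<y1)&(W[...,2]>z0)&(W[...,2]<z1)
    f=lambda m:(m.sum(),np.round(W[m].mean(0),4).tolist(),'rng',np.round(np.percentile(W[m],[3,97],axis=0),4).tolist())
    print(c,'bench',f(sel(.5,.6,-.2,-.1,-.02,.02)))
    print(' coltop',f(sel(.45,.62,-.06,.12,.105,.13)))
    print(' flange',f(sel(.45,.62,-.06,.12,.018,.032)))
    S=sel(.45,.62,-.06,.12,.015,.035)&(im.min(-1)>140)
    P=W[S]; print(' strips',len(P)); 
    k=P[:,1]>0.03
    if k.any() and (~k).any(): print('  ',P[k].mean(0).round(4),P[~k].mean(0).round(4))
    print(' stand',f(sel(.42,.58,.24,.4,.066,.082)))
    m=sel(.42,.58,.24,.4,.066,.082); rct=cv2.minAreaRect((W[m][:,:2]*1000).astype(np.float32)); print(rct)
    print(' crown',f(sel(.42,.58,.24,.4,.112,.14)))
    m=sel(.30,.58,-.34,-.24,.028,.075); print(' drift',f(m)); print(cv2.minAreaRect((W[m][:,:2]*1000).astype(np.float32)))
for c in ['top','side']:
  r.get_image(c); m=r.camera_model(c);E=np.linalg.inv(m['extrinsics'])
  for t,zz in [('socket_mouth',.113),('stake_square',.108),('drift_tip',.024),('drift_grip',.038),('slot_centre',.043),('stand',0.003),('rest',0)]:
    for g in r.spot_point(t,c)[:3]:
        v,u=g['at']; d=E[:3,:3]@[(u-m['cx'])/m['fx'],(v-m['cy'])/m['fy'],1]; p=E[:3,3]+d*(zz-E[2,3])/d[2]
        print(c,t,round(g['confidence'],2),(round(v),round(u)),p.round(4))
```

```text
top bench (np.int64(1085), [0.5498, -0.1503, -0.0006], 'rng', [[0.5029, -0.1968, -0.0045], [0.5972, -0.103, 0.0031]])
 coltop (np.int64(195), [0.5374, 0.0332, 0.1132], 'rng', [[0.517, 0.0122, 0.1087], [0.5584, 0.0534, 0.117]])
 flange (np.int64(830), [0.5347, 0.032, 0.0223], 'rng', [[0.4865, -0.0182, 0.0185], [0.5887, 0.0847, 0.0285]])
 strips 54
   [0.5342 0.0777 0.0225] [ 0.5394 -0.0137  0.0238]
 stand (np.int64(882), [0.5012, 0.3262, 0.0746], 'rng', [[0.4522, 0.2854, 0.0702], [0.5513, 0.3707, 0.0789]])
((501.9823913574219, 329.4980773925781), (100.14376831054688, 82.48249053955078), 16.867908477783203)
 crown (np.int64(108), [0.5019, 0.3269, 0.1227], 'rng', [[0.4881, 0.3145, 0.1144], [0.5163, 0.3416, 0.1284]])
 drift (np.int64(324), [0.453, -0.2893, 0.0397], 'rng', [[0.3714, -0.3094, 0.029], [0.5214, -0.2702, 0.052]])
((448.8084411621094, -290.1654968261719), (44.03640365600586, 166.116455078125), 89.9791259765625)
side bench (np.int64(1333), [0.5485, -0.1515, 0.0014], 'rng', [[0.5028, -0.1975, -0.0011], [0.5964, -0.1037, 0.0041]])
 coltop (np.int64(238), [0.5345, 0.0293, 0.1129],
[... 1547 characters left out ...]
61 (244, 402) [ 0.4542 -0.2875  0.    ]
top rest 0.37 (149, 220) [0.7344 0.2779 0.    ]
side socket_mouth 0.84 (192, 282) [0.5449 0.0375 0.113 ]
side stake_square 0.57 (155, 200) [0.5043 0.3225 0.108 ]
side drift_tip 0.68 (344, 375) [ 0.4292 -0.3592  0.024 ]
side drift_tip 0.65 (321, 201) [ 0.2276 -0.0927  0.024 ]
side drift_tip 0.6 (294, 385) [ 0.5416 -0.2898  0.024 ]
side drift_grip 0.82 (284, 290) [ 0.4093 -0.1459  0.038 ]
side drift_grip 0.69 (332, 332) [ 0.384  -0.2916  0.038 ]
side drift_grip 0.56 (366, 432) [ 0.4577 -0.4634  0.038 ]
side slot_centre 0.77 (216, 281) [0.542 0.04  0.043]
side stand 0.79 (189, 200) [0.4947 0.331  0.003 ]
side rest 0.55 (326, 356) [ 0.4513 -0.2934  0.    ]
```

>>> arm_command --twist '[[0, 0, 0], [0, 0, 0], [0, 0, 0], [0, 0, 0], [0, 0, 0], [0, 0, 0], [0, 0, 0], [0, 0, 0], [0, 0, 0], [0, 0, 0]]' --xyz '[[0.025, -0.03, 0.015], [0.05, -0.06, 0.03], [0.075, -0.095, 0.045], [0.1, -0.13, 0.05], [0.123, -0.165, 0.05], [0.145, -0.2, 0.05], [0.168, -0.235, 0.05], [0.19, -0.27, 0.05], [0.21, -0.305, 0.05], [0.23, -0.335, 0.05]]' --fingers '[1, 1, 1, 1, 1, 1, 1, 1, 1, 1]'

```text
clock: 2.53
eef_pos: [0.5009, 0.3355, 0.282]
ee_rot: [[-0.928, 0.373, 0.0], [0.373, 0.928, 0.0], [-0.0, 0.0, -1.0]]
contact_force: [0.6, -0.0, 0.3]
opening: 0.085
grip_force: 0.0
```

```bash
cat >> h.py <<'E'
def shot(fn):
    s=r.sense(); im,d=r.get_image('wrist'); W=cloud('wrist',d); save(im,fn+'.png'); np.savez(fn+'.npz',im=im,W=W); return s,im,W
E
python3 - <<'E'
from h import *
s,im,W=shot('w1'); print(s['clock'],s['eef_pos'],s['ee_rot'].round(3).tolist() if hasattr(s['ee_rot'],'round') else s['ee_rot'])
m=r.camera_model('wrist'); print(np.linalg.inv(m['extrinsics']).round(3).tolist(),m['fx'],m['cx'],m['cy'])
for t in ['stake','socket','drift']:
    for g in r.regions_of(t,'wrist'): print(t,round(g['confidence'],2),g['extent'],np.nanmedian(W[g['region']],0).round(3))
E
```

```text
2.5333 [0.50086158 0.33552981 0.28199031] [[-0.928, 0.373, 0.0], [0.373, 0.928, 0.0], [-0.0, 0.0, -1.0]]
[[0.383, 0.877, 0.29, 0.432], [0.924, -0.363, -0.123, 0.356], [-0.002, 0.315, -0.949, 0.424], [0.0, 0.0, 0.0, 1.0]] 309.70691628693146 324.5482633610449 199.91898569320136
stake 0.83 [302.4, 163.4, 336.2, 203.0] [0.503 0.32  0.122]
socket 0.81 [118.5, 216.1, 201.5, 294.9] [0.533 0.042 0.025]
drift 0.93 [52.9, 122.8, 86.3, 242.7] [ 0.362 -0.117  0.018]
drift 0.81 [20.0, 225.7, 64.0, 296.2] [ 0.438 -0.298  0.039]
```

View pics/w1.png

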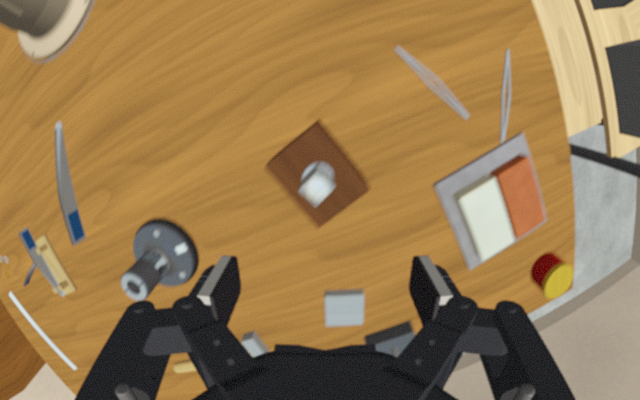

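The wrist view shows the stake at (317,183) in the stand. The socket is at (160,265), and the drift in its rest is at (45,262). Next I work out the stake's yaw.

Run:
```python
from h import *
z=np.load('w1.npz');W=z['W'];im=z['im']
with np.errstate(all='ignore'):
  n=(abs(W[...,0]-.502)<.04)&(abs(W[...,1]-.326)<.04)
  for lo,hi in [(.083,.112),(.112,.135),(.118,.14)]:
    m=n&(W[...,2]>lo)&(W[...,2]<hi); P=W[m]; print(m.sum(),P.mean(0).round(4),cv2.minAreaRect((P[:,:2]*1000).astype(np.float32)), np.percentile(P[:,2],[50,95]))
  m=(abs(W[...,0]-.502)<.07)&(abs(W[...,1]-.326)<.07)&(abs(W[...,2]-.0725)<.005); P=W[m];print('stand',P.mean(0).round(4),cv2.minAreaRect((P[:,:2]*1000).astype(np.float32)))
  m=(abs(W[...,0]-.535)<.04)&(abs(W[...,1]-.03)<.04)&(abs(W[...,2]-.113)<.006); P=W[m];print('col',m.sum(),P.mean(0).round(4),cv2.minEnclosingCircle((P[:,:2]*1000).astype(np.float32)))
g=cv2.resize(im[150:220,280:360],None,fx=8,fy=8,interpolation=2); save(g,'w1c.png')
```

```text
172 [0.4999 0.3221 0.0984] ((499.88885498046875, 321.1907043457031), (34.82925033569336, 17.417469024658203), 67.52346801757812) [0.09905421 0.11090877]
673 [0.5065 0.3182 0.124 ] ((507.7568054199219, 317.4174499511719), (26.59557342529297, 26.496868133544922), 22.909400939941406) [0.12472155 0.12747152]
630 [0.5069 0.318  0.1246] ((507.9949645996094, 317.522705078125), (26.024059295654297, 26.514671325683594), 23.02526092529297) [0.12497252 0.12748121]
stand [0.5057 0.3184 0.0753] ((508.494873046875, 317.3946533203125), (101.28104400634766, 81.59481811523438), 16.067039489746094)
col 597 [0.5398 0.026  0.1141] ((540.8964233398438, 22.55404281616211), 24.29947280883789)
```

View pics/w1c.png

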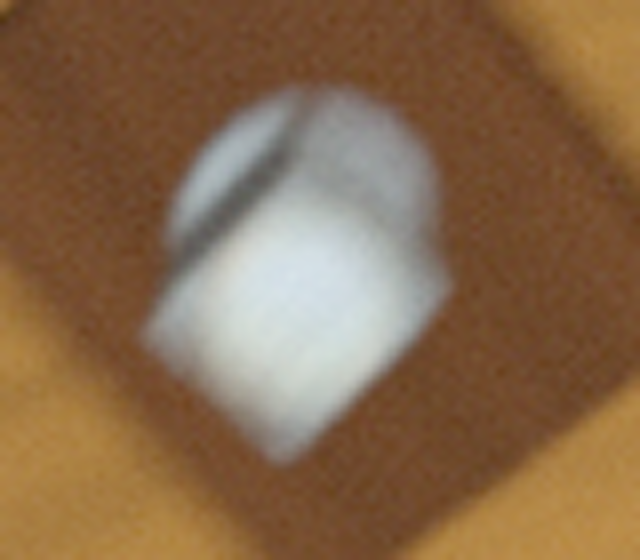

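```bash
cat > fit.py <<'E'
from h import *
import sys
s,im,W=shot(sys.argv[1]); print(s['clock'],s['eef_pos'],s['dq'])
with np.errstate(all='ignore'):
  n=(abs(W[...,0]-.502)<.04)&(abs(W[...,1]-.326)<.04)
  m=n&(W[...,2]>.116)&(W[...,2]<.14); P=W[m]; print(m.sum(),P.mean(0).round(4),cv2.minAreaRect((P[:,:2]*1000).astype(np.float32)), np.percentile(P[:,2],[50,95]))
  m=(abs(W[...,0]-.502)<.07)&(abs(W[...,1]-.326)<.07)&(abs(W[...,2]-.0725)<.005); P=W[m];print('stand',P.mean(0).round(4),cv2.minAreaRect((P[:,:2]*1000).astype(np.float32)))
  m=(abs(W[...,0]-.535)<.04)&(abs(W[...,1]-.03)<.04)&(abs(W[...,2]-.113)<.006); P=W[m];print('col',m.sum(),P.mean(0).round(4),cv2.minEnclosingCircle((P[:,:2]*1000).astype(np.float32)))
E
python3 fit.py w2
```

```text
2.7333 [0.50100499 0.3365184  0.28190735] [-0.04166426  0.0060771  -0.03553317 -0.00376831 -0.0044783   0.00041762
 -0.00766565]
663 [0.5    0.3292 0.124 ] ((501.0887145996094, 328.6065979003906), (26.932518005371094, 26.361682891845703), 24.24567222595215) [0.12460228 0.12715947]
stand [0.4984 0.3297 0.075 ] ((501.2023010253906, 328.47088623046875), (101.38228607177734, 81.33673858642578), 16.685728073120117)
col 553 [0.5363 0.037  0.1127] ((537.6536254882812, 34.26369094848633), 24.53508758544922)
```

>>> arm_command --twist '[[0, 0, -6.5], [0, 0, -13], [0, 0, -19.5], [0, 0, -26], [0, 0, -32.5], [0, 0, -39], [0, 0, -44], [0, 0, -44], [0, 0, -44], [0, 0, -44]]' --xyz '[[0, -0.002, -0.02], [0, -0.004, -0.04], [0, -0.006, -0.06], [0, -0.008, -0.075], [0, -0.008, -0.09], [0, -0.008, -0.105], [0, -0.008, -0.115], [0, -0.008, -0.135], [0, -0.008, -0.155], [0, -0.008, -0.17]]' --fingers '[1, 1, 1, 1, 1, 1, 1, 1, 1, 0.8]'

```text
clock: 3.62
eef_pos: [0.4985, 0.332, 0.1102]
ee_rot: [[-0.412, 0.911, -0.001], [0.911, 0.412, 0.0], [0.001, -0.001, -1.0]]
contact_force: [0.3, -0.8, 0.7]
opening: 0.0757
grip_force: 0.0
```

>>> arm_command --twist '[[0, 0, 0], [0, 0, 0], [0, 0, 0], [0, 0, 0], [0, 0, 0], [0, 0, 0], [0, 0, 0], [0, 0, 0]]' --xyz '[[0, 0, 0], [0, 0, 0], [0, 0, 0], [0, 0, 0], [0, 0, 0], [0, 0, 0], [0, 0, 0], [0, 0, 0]]' --fingers '[0.2, 0, 0, 0, 0, 0, 0, 0]' --grip_force 70

```text
clock: 4.28
eef_pos: [0.5008, 0.3308, 0.1131]
ee_rot: [[-0.409, 0.913, 0.002], [0.913, 0.409, 0.002], [0.001, 0.003, -1.0]]
contact_force: [-0.8, 1.2, 6.9]
opening: 0.0238
grip_force: 70.6
```

>>> arm_command --twist '[[0, 0, 0], [0, 0, 0], [0, 0, 0], [0, 0, 0], [0, 0, 0], [0, 0, 0], [0, 0, 0], [0, 0, 0], [0, 0, 0], [0, 0, 0]]' --xyz '[[0, 0, 0.015], [0, 0, 0.045], [0, 0, 0.08], [0, 0, 0.115], [0.002, -0.02, 0.14], [0.006, -0.05, 0.145], [0.01, -0.085, 0.145], [0.015, -0.12, 0.145], [0.02, -0.16, 0.145], [0.024, -0.2, 0.145]]' --fingers '[0, 0, 0, 0, 0, 0, 0, 0, 0, 0]'

```text
clock: 5.12
eef_pos: [0.5235, 0.1282, 0.2568]
ee_rot: [[-0.409, 0.912, -0.0], [0.912, 0.409, 0.0], [0.0, -0.0, -1.0]]
contact_force: [1.6, -0.6, -3.9]
opening: 0.0236
grip_force: 69.8
```

>>> arm_command --twist '[[0, 0, 0], [0, 0, 0], [0, 0, 0], [0, 0, 0], [0, 0, 0]]' --xyz '[[0.004, -0.035, 0], [0.008, -0.065, 0], [0.012, -0.097, 0], [0.012, -0.097, 0], [0.012, -0.097, 0]]' --fingers '[0, 0, 0, 0, 0]'

```text
clock: 5.53
eef_pos: [0.5356, 0.0304, 0.2567]
ee_rot: [[-0.405, 0.914, -0.001], [0.914, 0.405, -0.001], [-0.0, -0.001, -1.0]]
contact_force: [-0.9, 1.0, -3.9]
opening: 0.0239
grip_force: 69.8
```

Run:
```python
from h import *
s,im,W=shot('w3'); print({k:np.round(s[k],4).tolist() for k in ['clock','eef_pos','ee_rot','contact_force','moment','opening','dq']})
with np.errstate(all='ignore'):
  for zz,R in [(.113,.03),(.021,.065)]:
    m=(np.hypot(W[...,0]-.537,W[...,1]-.033)<R+.01)&(abs(W[...,2]-zz)<.006); P=W[m]
    if m.sum()>5: print(zz,m.sum(),P.mean(0).round(4),cv2.minEnclosingCircle((P[:,:2]*1000).astype(np.float32)))
  m=(np.hypot(W[...,0]-.537,W[...,1]-.033)<.07)&(W[...,2]<.035)&(im.min(-1)>140); P=W[m]; k=P[:,1]>.033; print('strips',k.sum(),(~k).sum(),P[k].mean(0),P[~k].mean(0))
for t in ['socket_mouth','stake_tip']: print(t,[(round(g['confidence'],2),g['at']) for g in r.spot_point(t,'wrist')[:2]])
top=r.get_image('side')[0]; g=np.vstack([cv2.resize(im[100:300,180:460],(560,400)),]); save(g,'w3c.png')
save(cv2.resize(top[90:250,220:360],None,fx=3.6,fy=3.6,interpolation=2),'s3c.png')
```

```text
{'clock': 5.5333, 'eef_pos': [0.5356, 0.0304, 0.2567], 'ee_rot': [[-0.4046, 0.9145, -0.0006], [0.9145, 0.4046, -0.0005], [-0.0002, -0.0008, -1.0]], 'contact_force': [-0.9078, 1.0382, -3.9255], 'moment': [0.0439, 0.0485, -0.0349], 'opening': 0.0239, 'dq': [-0.0423, 0.0051, -0.0421, -0.0044, -0.0129, 0.0011, -0.0157]}
0.113 1408 [0.537  0.0358 0.1135] ((538.4566040039062, 33.36188888549805), 24.199758529663086)
0.021 3767 [0.5326 0.0446 0.0222] ((538.1585693359375, 33.51332092285156), 58.134639739990234)
strips 313 42 [0.53625919 0.07126928 0.02425572] [ 0.53922737 -0.02116197  0.02172105]
socket_mouth [(0.78, [187.6, 325.4]), (0.42, [314.5, 201.2])]
stake_tip [(0.78, [203.6, 325.4]), (0.65, [76.2, 523.9])]
```

View pics/w3c.png

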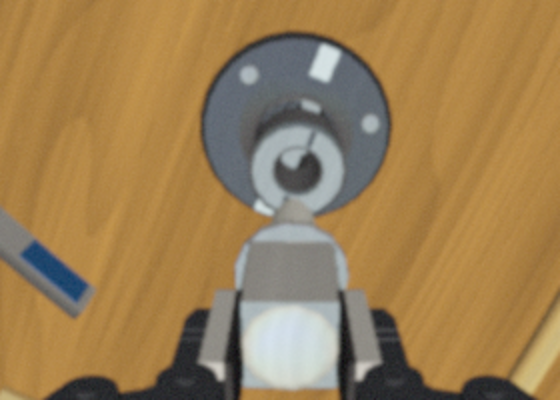

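View pics/s3c.png

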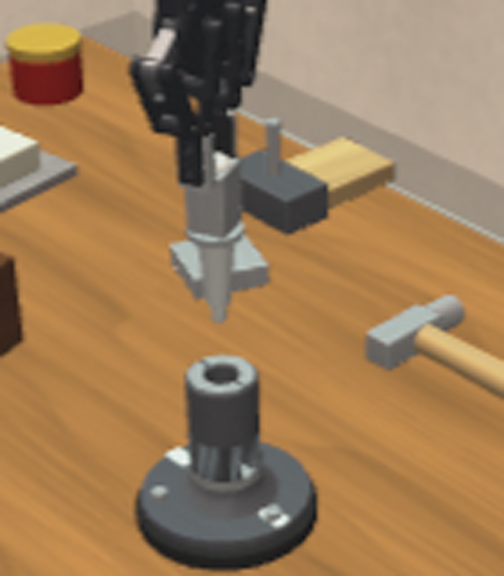

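```bash
cat >> h.py <<'E'
def ray(c,at,z):
    m=r.camera_model(c);E=np.linalg.inv(m['extrinsics']);v,u=at
    a,b=(u-m['cx'])/m['fx'],(v-m['cy'])/m['fy']
    if c=='wrist':
        t=np.hypot(a,b); q=np.array([a/t*np.sin(t),b/t*np.sin(t),np.cos(t)])
    else: q=np.array([a,b,1])
    d=E[:3,:3]@q; return E[:3,3]+d*(z-E[2,3])/d[2]
E
python3 - <<'E'
from h import *
s,im,W=shot('w4'); print({k:np.round(s[k],4).tolist() for k in ['clock','eef_pos','contact_force','moment']})
tz=s['eef_pos'][2]
for t,z in [('socket_mouth',.1133),('stake_tip',tz-.1029)]: 
    for g in r.spot_point(t,'wrist')[:1]: print(t,g['at'],ray('wrist',g['at'],z))
with np.errstate(all='ignore'):
  m=(np.hypot(W[...,0]-.537,W[...,1]-.033)<.06)&(abs(W[...,2]-(tz+.0143))<.004)&(im.min(-1)>130); P=W[m]
  print('crown',m.sum(),P.mean(0).round(4),cv2.minAreaRect((P[:,:2]*1000).astype(np.float32)))
  for zz in (.113,):
    m=(np.hypot(W[...,0]-.537,W[...,1]-.033)<.035)&(abs(W[...,2]-zz)<.006); P=W[m]; print(P[:,2].mean(),cv2.minEnclosingCircle((P[:,:2]*1000).astype(np.float32)))
  m=(np.hypot(W[...,0]-.538,W[...,1]-.0335)<.058)&(np.hypot(W[...,0]-.538,W[...,1]-.0335)>.03)&(abs(W[...,2]-.022)<.005)&(im.min(-1)>150)
  n,l,st,c=cv2.connectedComponentsWithStats(m.astype(np.uint8))
  for i in range(1,n):
    if st[i,4]>8:
      P=W[l==i]; print(st[i,4],P.mean(0).round(4),cv2.minAreaRect((P[:,:2]*1000).astype(np.float32)))
for c in ['side','top']:
  r.get_image(c)
  for t,z in [('socket_mouth',.1133),('stake_tip',tz-.1029)]:
    for g in r.spot_point(t,c)[:2]: print(c,t,round(g['confidence'],2),g['at'],ray(c,g['at'],z).round(4))
E
```

```text
{'clock': 5.7333, 'eef_pos': [0.5358, 0.0341, 0.2565], 'contact_force': [-0.1508, 0.3854, -4.7735], 'moment': [0.016, 0.0214, -0.0053]}
socket_mouth [190.3, 324.9] [0.53770405 0.02921105 0.1133    ]
stake_tip [205.7, 327.3] [0.54023242 0.02831864 0.15364376]
crown 1585 [0.5359 0.0326 0.2694] ((536.014892578125, 31.550045013427734), (35.78168487548828, 26.375751495361328), 23.7257137298584)
0.11360575983639035 ((538.2702026367188, 31.177696228027344), 24.173614501953125)
189 [0.5369 0.0776 0.0225] ((536.9954833984375, 77.39966583251953), (13.451183319091797, 21.16550636291504), 1.6588584184646606)
23 [ 0.5383 -0.0225  0.0228] ((539.2698974609375, -23.23838996887207), (4.166375160217285, 13.135523796081543), 72.81208801269531)
side socket_mouth 0.93 [194.2, 282.7] [0.5407 0.03   0.1133]
side stake_tip 0.85 [181.5, 280.8] [0.5332 0.0257 0.1536]
top socket_mouth 0.74 [206.8, 292.1] [0.5424 0.0366 0.1133]
```

>>> arm_command --twist '[[0, 0, 0], [0, 0, 0], [0, 0, 0], [0, 0, 0], [0, 0, 0], [0, 0, 0], [0, 0, 0], [0, 0, 0]]' --xyz '[[0.001, -0.001, -0.015], [0.0015, -0.001, -0.03], [0.0015, -0.001, -0.045], [0.0015, -0.001, -0.06], [0.0015, -0.001, -0.072], [0.0015, -0.001, -0.08], [0.0015, -0.001, -0.084], [0.0015, -0.001, -0.084]]' --fingers '[0, 0, 0, 0, 0, 0, 0, 0]'

```text
clock: 6.85
eef_pos: [0.5373, 0.0327, 0.1721]
ee_rot: [[-0.409, 0.912, -0.001], [0.912, 0.409, 0.001], [0.001, -0.001, -1.0]]
contact_force: [-1.3, 4.5, -4.1]
opening: 0.0239
grip_force: 69.7
```

>>> arm_command --twist '[[0, 0, 0], [0, 0, 0], [0, 0, 0]]' --xyz '[[0, 0, -0.001], [0, 0, -0.002], [0, 0, -0.003]]' --fingers '[0, 0, 0]'

```text
clock: 7.1
eef_pos: [0.5375, 0.0327, 0.1704]
ee_rot: [[-0.409, 0.912, 0.0], [0.912, 0.409, 0.001], [0.001, 0.001, -1.0]]
contact_force: [-3.1, 6.9, -0.6]
opening: 0.0239
grip_force: 70.2
```

>>> arm_command --twist '[[0, 0, 0], [0, 0, 0], [0, 0, 0]]' --xyz '[[-0.0005, 0.001, 0], [-0.0005, 0.001, 0], [-0.0005, 0.001, 0]]' --fingers '[0, 0, 0]'

```text
clock: 7.35
eef_pos: [0.5372, 0.0331, 0.1702]
ee_rot: [[-0.409, 0.913, 0.001], [0.913, 0.409, 0.0], [0.0, 0.001, -1.0]]
contact_force: [-1.2, 4.2, -2.6]
opening: 0.0237
grip_force: 69.9
```

>>> arm_command --twist '[[0, 0, 0], [0, 0, 0], [0, 0, 0]]' --xyz '[[-0.0004, 0.0012, 0], [-0.0004, 0.0012, 0], [-0.0004, 0.0012, 0]]' --fingers '[0, 0, 0]'

```text
clock: 7.6
eef_pos: [0.537, 0.0337, 0.1699]
ee_rot: [[-0.409, 0.913, 0.001], [0.913, 0.409, -0.0], [-0.001, 0.0, -1.0]]
contact_force: [-0.5, 2.5, -3.7]
opening: 0.0233
grip_force: 69.9
```

>>> arm_command --twist '[[0, 0, 0], [0, 0, 0], [0, 0, 0], [0, 0, 0]]' --xyz '[[0, 0, -0.001], [0, 0, -0.002], [0, 0, -0.003], [0, 0, -0.003]]' --fingers '[0, 0, 0, 0]'

```text
clock: 7.93
eef_pos: [0.5368, 0.034, 0.1665]
ee_rot: [[-0.409, 0.913, -0.0], [0.913, 0.409, -0.0], [-0.0, -0.0, -1.0]]
contact_force: [0.1, 1.9, -2.5]
opening: 0.0238
grip_force: 70.0
```

>>> arm_command --twist '[[0, 0, 0], [0, 0, 0], [0, 0, 0], [0, 0, 0]]' --xyz '[[0, 0.0005, -0.001], [0, 0.0005, -0.002], [0, 0.0005, -0.003], [0, 0.0005, -0.003]]' --fingers '[0, 0, 0, 0]'

```text
clock: 8.27
eef_pos: [0.5368, 0.0344, 0.1638]
ee_rot: [[-0.409, 0.913, 0.0], [0.913, 0.409, 0.0], [-0.0, 0.0, -1.0]]
contact_force: [-2.4, 2.1, 2.3]
opening: 0.024
grip_force: 70.7
```

>>> arm_command --twist '[[0, 0, 0], [0, 0, 0], [0, 0, 0]]' --xyz '[[-0.0003, 0.0003, -0.0003], [-0.0003, 0.0003, -0.0005], [-0.0003, 0.0003, -0.0005]]' --fingers '[0, 0, 0]'

```text
clock: 8.52
eef_pos: [0.5368, 0.0346, 0.1635]
ee_rot: [[-0.409, 0.913, 0.001], [0.913, 0.409, -0.0], [-0.0, 0.001, -1.0]]
contact_force: [-2.0, 0.9, 5.3]
opening: 0.0238
grip_force: 71.0
```

>>> arm_command --twist '[[0, 0, 6], [0, 0, 12], [0, 0, 6], [0, 0, 0], [0, 0, -6], [0, 0, -12], [0, 0, -6], [0, 0, 0]]' --xyz '[[-0.0002, 0.0002, 0], [-0.0002, 0.0002, 0], [-0.0002, 0.0002, 0], [-0.0002, 0.0002, 0], [-0.0002, 0.0002, 0], [-0.0002, 0.0002, 0], [-0.0002, 0.0002, 0], [-0.0002, 0.0002, 0]]' --fingers '[0, 0, 0, 0, 0, 0, 0, 0]'

```text
clock: 9.18
eef_pos: [0.5366, 0.035, 0.1631]
ee_rot: [[-0.412, 0.911, 0.001], [0.911, 0.412, -0.001], [-0.001, 0.0, -1.0]]
contact_force: [-1.3, 0.5, 0.4]
opening: 0.0234
grip_force: 70.4
```

>>> arm_command --twist '[[0, 0, 0], [0, 0, 6], [0, 0, 12], [0, 0, 6], [0, 0, 0], [0, 0, -6], [0, 0, -12], [0, 0, -6], [0, 0, 0]]' --xyz '[[0, 0, -0.0008], [0, 0, -0.0008], [0, 0, -0.0009], [0, 0, -0.001], [0, 0, -0.0011], [0, 0, -0.0012], [0, 0, -0.0013], [0, 0, -0.0014], [0, 0, -0.0014]]' --fingers '[0, 0, 0, 0, 0, 0, 0, 0, 0]'

```text
clock: 9.93
eef_pos: [0.5367, 0.035, 0.162]
ee_rot: [[-0.408, 0.913, 0.001], [0.913, 0.408, -0.0], [-0.001, 0.001, -1.0]]
contact_force: [-1.3, 0.4, 3.3]
opening: 0.024
grip_force: 70.9
```

>>> arm_command --twist '[[0, 0, 0], [0, 0, 6], [0, 0, 12], [0, 0, 6], [0, 0, 0], [0, 0, -6], [0, 0, -12], [0, 0, -6], [0, 0, 0]]' --xyz '[[0, 0, -0.0005], [0, 0, -0.0005], [0, 0, -0.0006], [0, 0, -0.0007], [0, 0, -0.0008], [0, 0, -0.0009], [0, 0, -0.001], [0, 0, -0.0011], [0, 0, -0.0011]]' --fingers '[0, 0, 0, 0, 0, 0, 0, 0, 0]'

```text
clock: 10.68
eef_pos: [0.5368, 0.0351, 0.1611]
ee_rot: [[-0.406, 0.914, 0.001], [0.914, 0.406, -0.0], [-0.001, 0.001, -1.0]]
contact_force: [-1.4, 1.4, 7.9]
opening: 0.0237
grip_force: 71.3
```

>>> arm_command --twist '[[0, 0, 6], [0, 0, 12], [0, 0, 6], [0, 0, 0], [0, 0, -6], [0, 0, -12], [0, 0, -6], [0, 0, 0]]' --xyz '[[0, 0, 0], [0, 0, 0], [0, 0, 0], [0, 0, 0], [0, 0, 0], [0, 0, -0.0001], [0, 0, -0.0002], [0, 0, -0.0002]]' --fingers '[0, 0, 0, 0, 0, 0, 0, 0]'

```text
clock: 11.35
eef_pos: [0.5368, 0.0351, 0.1609]
ee_rot: [[-0.406, 0.914, 0.001], [0.914, 0.406, -0.0], [-0.001, 0.001, -1.0]]
contact_force: [-1.6, 0.8, 8.2]
opening: 0.0243
grip_force: 71.4
```

>>> arm_command --twist '[[0, 0, 6], [0, 0, 12], [0, 0, 6], [0, 0, 0], [0, 0, -6], [0, 0, -12], [0, 0, -6], [0, 0, 0]]' --xyz '[[0, 0, 0], [0, 0, 0], [0, 0, 0], [0, 0, 0], [0, 0, 0], [0, 0, 0], [0, 0, 0], [0, 0, 0]]' --fingers '[0, 0, 0, 0, 0, 0, 0, 0]'

```text
clock: 12.02
eef_pos: [0.5368, 0.035, 0.1609]
ee_rot: [[-0.406, 0.914, 0.001], [0.914, 0.406, -0.0], [-0.001, 0.001, -1.0]]
contact_force: [-1.1, 0.0, 7.0]
opening: 0.024
grip_force: 71.3
```

>>> arm_command --twist '[[0, 0, 6], [0, 0, 12], [0, 0, 6], [0, 0, 0], [0, 0, -6], [0, 0, -12], [0, 0, -6], [0, 0, 0]]' --xyz '[[0, 0, -0.0001], [0, 0, -0.0001], [0, 0, -0.0001], [0, 0, -0.0001], [0, 0, -0.0001], [0, 0, -0.0001], [0, 0, -0.0001], [0, 0, -0.0001]]' --fingers '[0, 0, 0, 0, 0, 0, 0, 0]'

```text
clock: 12.68
eef_pos: [0.5368, 0.0351, 0.1608]
ee_rot: [[-0.406, 0.914, 0.001], [0.914, 0.406, -0.0], [-0.001, 0.001, -1.0]]
contact_force: [-1.9, 1.0, 7.2]
opening: 0.024
grip_force: 71.3
```

>>> arm_command --twist '[[0, 0, 6], [0, 0, 12], [0, 0, 6], [0, 0, 0], [0, 0, -6], [0, 0, -12], [0, 0, -6], [0, 0, 0]]' --xyz '[[0, 0, 0], [0, 0, 0], [0, 0, 0], [0, 0, 0], [0, 0, 0], [0, 0, 0], [0, 0, 0], [0, 0, 0]]' --fingers '[0, 0, 0, 0, 0, 0, 0, 0]'

```text
clock: 13.35
eef_pos: [0.5368, 0.035, 0.1608]
ee_rot: [[-0.406, 0.914, 0.001], [0.914, 0.406, -0.0], [-0.001, 0.001, -1.0]]
contact_force: [-0.7, 0.8, 7.8]
opening: 0.0232
grip_force: 71.3
```

>>> arm_command --twist '[[0, 0, 7], [0, 0, 14], [0, 0, 20], [0, 0, 14], [0, 0, 7], [0, 0, 0], [0, 0, -7], [0, 0, -14], [0, 0, -20], [0, 0, -20]]' --xyz '[[0, 0, 0], [0, 0, 0], [0, 0, 0], [0, 0, 0], [0, 0, 0], [0, 0, 0], [0, 0, 0], [0, 0, 0], [0, 0, 0], [0, 0, 0]]' --fingers '[0, 0, 0, 0, 0, 0, 0, 0, 0, 0]'

```text
clock: 14.18
eef_pos: [0.5376, 0.0353, 0.1609]
ee_rot: [[-0.06, 0.998, 0.003], [0.998, 0.06, 0.0], [0.0, 0.003, -1.0]]
contact_force: [2.2, 2.7, 7.2]
opening: 0.0236
grip_force: 71.2
```

```bash
python3 -c "
from h import *
s=r.sense();print(s['moment'],s['contact_force'],s['eef_pos'],s['qpos'])"
```

```text
[ 0.52313672  0.17199732 -0.43884596] [2.18559616 2.68037201 7.17174578] [0.53760897 0.0353172  0.16092883] [-0.41129713  0.49526855  0.34194735  2.11036227 -0.29613823  0.57781257
  0.20180705]
```

>>> arm_command --twist '[[0, 0, 3], [0, 0, 5], [0, 0, 5], [0, 0, 5], [0, 0, 5], [0, 0, 5], [0, 0, 5], [0, 0, 5]]' --xyz '[[0, 0, 0.0005], [0, 0, 0.001], [0, 0, 0.0014], [0, 0, 0.0014], [0, 0, 0.0014], [0, 0, 0.0014], [0, 0, 0.0014], [0, 0, 0.0014]]' --fingers '[0, 0, 0, 0.2, 0.5, 0.8, 1, 1]'

```text
clock: 14.85
eef_pos: [0.5359, 0.0346, 0.1617]
ee_rot: [[-0.157, 0.988, -0.001], [0.988, 0.157, -0.0], [-0.0, -0.001, -1.0]]
contact_force: [-0.2, 0.0, 0.6]
opening: 0.071
grip_force: 0.0
```

>>> arm_command --twist '[[0, 0, 0], [0, 0, 0], [0, 0, 0], [0, 0, 0], [0, 0, 0], [0, 0, 0], [0, 0, 0]]' --xyz '[[0, 0, 0], [0, 0, 0.01], [0, 0, 0.03], [0, 0, 0.06], [0, 0, 0.09], [0, 0, 0.12], [0, 0, 0.12]]' --fingers '[1, 1, 1, 1, 1, 1, 1]'

```text
clock: 15.43
eef_pos: [0.5386, 0.0345, 0.2877]
ee_rot: [[-0.158, 0.987, 0.008], [0.987, 0.158, 0.002], [0.0, 0.008, -1.0]]
contact_force: [0.5, -0.2, -0.5]
opening: 0.0853
grip_force: 0.0
```

Run:
```python
from h import *
r.get_image('wrist') 
s,im,W=shot('w5'); print({k:np.round(s[k],4).tolist() for k in ['clock','eef_pos','contact_force','moment','qpos','dq']})
with np.errstate(all='ignore'):
  n=np.hypot(W[...,0]-.538,W[...,1]-.033)
  m=(n<.03)&(W[...,2]>.155)&(W[...,2]<.19); P=W[m]; print('crown',m.sum(),P.mean(0).round(4),np.percentile(P[:,2],[50,95]),cv2.minAreaRect((P[:,:2]*1000).astype(np.float32)))
  m=(n<.075)&(abs(W[...,2]-.021)<.006); P=W[m]; print('flange',P[:,2].mean(),cv2.minEnclosingCircle((P[:,:2]*1000).astype(np.float32)))
  m=(n<.058)&(n>.03)&(abs(W[...,2]-.022)<.006)&(im.min(-1)>150)
  k,l,st,c=cv2.connectedComponentsWithStats(m.astype(np.uint8))
  for i in range(1,k):
    if st[i,4]>8:
      P=W[l==i]; print(st[i,4],P.mean(0).round(4),cv2.minAreaRect((P[:,:2]*1000).astype(np.float32)))
for t,z in [('drift_grip',.038),('drift_tip',.024)]:
  for g in r.spot_point(t,'wrist')[:3]: print(t,round(g['confidence'],2),g['at'],ray('wrist',g['at'],z).round(4))
```

```text
{'clock': 15.4833, 'eef_pos': [0.5376, 0.0349, 0.2852], 'contact_force': [0.5675, -0.7365, -1.193], 'moment': [-0.043, -0.006, 0.0086], 'qpos': [-0.4718, 0.3259, 0.402, 1.9861, -0.168, 0.855, 0.1801], 'dq': [0.0077, 0.0464, -0.023, 0.0569, -0.0166, -0.0397, 0.0133]}
crown 950 [0.5361 0.0336 0.17  ] [0.17081462 0.17376647] ((536.5592041015625, 31.846073150634766), (26.323219299316406, 26.20392608642578), 8.537660598754883)
flange 0.020413558769275166 ((536.6588134765625, 31.169815063476562), 58.29041290283203)
163 [0.5348 0.0777 0.0205] ((534.7240600585938, 77.39662170410156), (13.367024421691895, 21.33550453186035), 1.9741973876953125)
41 [0.4957 0.0531 0.0261] ((495.4337158203125, 53.087398529052734), (8.071454048156738, 8.094862937927246), 6.7545857429504395)
40 [0.5752 0.056  0.026 ] ((575.1849975585938, 55.65321731567383), (8.221322059631348, 8.791807174682617), 37.456214904785156)
drift_grip 0.67 [256.4, 233.2] [ 0.4255 -0.1186  0.038 ]
drift_tip 0.67 [196.5, 133.1] [ 0.2484 -0.058   0.024 ]
```

View pics/w5.png

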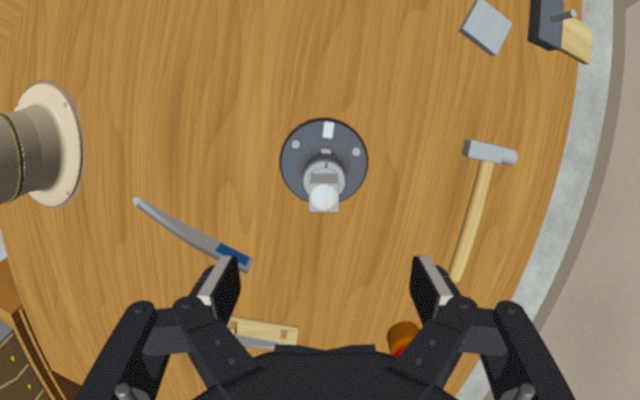

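>>> arm_command --twist '[[0, 0, -7], [0, 0, -14], [0, 0, -21], [0, 0, -28], [0, 0, -35], [0, 0, -42], [0, 0, -49]]' --xyz '[[-0.01, -0.02, 0], [-0.02, -0.045, 0], [-0.035, -0.07, 0], [-0.045, -0.095, 0], [-0.055, -0.12, 0], [-0.07, -0.145, -0.01], [-0.08, -0.17, -0.02]]' --fingers '[1, 1, 1, 1, 1, 1, 1]'

```text
clock: 16.22
eef_pos: [0.4545, -0.136, 0.2609]
ee_rot: [[0.646, 0.763, -0.001], [0.763, -0.646, 0.0], [-0.001, -0.001, -1.0]]
contact_force: [0.5, -1.0, -0.2]
opening: 0.0856
grip_force: 0.0
```

>>> arm_command --twist '[[0, 0, -7], [0, 0, -14], [0, 0, -21], [0, 0, -28], [0, 0, -35], [0, 0, -42], [0, 0, -49], [0, 0, -50], [0, 0, -50], [0, 0, -50]]' --xyz '[[-0.01, -0.025, -0.01], [-0.02, -0.05, -0.02], [-0.03, -0.07, -0.03], [-0.04, -0.095, -0.04], [-0.055, -0.12, -0.05], [-0.065, -0.14, -0.055], [-0.073, -0.155, -0.06], [-0.073, -0.155, -0.06], [-0.073, -0.155, -0.06], [-0.073, -0.155, -0.06]]' --fingers '[1, 1, 1, 1, 1, 0.6, 0.6, 0.6, 0.6, 0.6]'

```text
clock: 17.05
eef_pos: [0.3831, -0.2893, 0.2012]
ee_rot: [[1.0, 0.005, -0.002], [0.005, -1.0, 0.001], [-0.002, -0.001, -1.0]]
contact_force: [-0.4, 0.1, -1.0]
opening: 0.0509
grip_force: 0.0
```

Run:
```python
from h import *
r.get_image('wrist')
s,im,W=shot('w6'); print({k:np.round(s[k],4).tolist() for k in ['clock','eef_pos','ee_rot','contact_force','qpos','dq']})
with np.errstate(all='ignore'):
  m=(W[...,0]>.3)&(W[...,0]<.6)&(abs(W[...,1]+.29)<.03)&(W[...,2]>.0475)&(W[...,2]<.06); P=W[m]
  print('top edge',m.sum(),P.mean(0).round(4),np.percentile(P,[2,98],axis=0).round(4).tolist(),cv2.minAreaRect((P[:,:2]*1000).astype(np.float32)))
  b=(im[...,2].astype(int)>im[...,0]+25)&(W[...,0]<.45)&(abs(W[...,1]+.29)<.03)&(W[...,2]>.015); P=W[b]; print('blue',b.sum(),P.mean(0).round(4),np.percentile(P,[2,98],axis=0).round(4).tolist())
for t,z in [('drift_grip',.038),('drift_tip',.024)]:
  for g in r.spot_point(t,'wrist')[:3]: print(t,round(g['confidence'],2),g['at'],ray('wrist',g['at'],z).round(4))
```

```text
{'clock': 17.1, 'eef_pos': [0.3834, -0.2891, 0.2014], 'ee_rot': [[1.0, 0.0054, -0.001], [0.0054, -1.0, 0.0008], [-0.001, -0.0008, -1.0]], 'contact_force': [-0.8452, 0.1182, 0.2831], 'qpos': [-0.0448, 0.4587, 0.8143, 2.2103, -0.5382, 0.6789, -0.415], 'dq': [-0.0069, -0.0106, -0.0018, -0.0048, -0.0014, -0.0008, -0.0011]}
top edge 760 [ 0.4107 -0.2927  0.0507] [[0.3685, -0.2966, 0.048], [0.4539, -0.2887, 0.0525]] ((413.66510009765625, -292.5470886230469), (95.6695785522461, 7.9735870361328125), 0.28790903091430664)<stdin>:7: RuntimeWarning: Mean of empty slice.
Traceback (most recent call last):
IndexError: index -1 is out of bounds for axis 0 with size 0
```

View pics/w6.png

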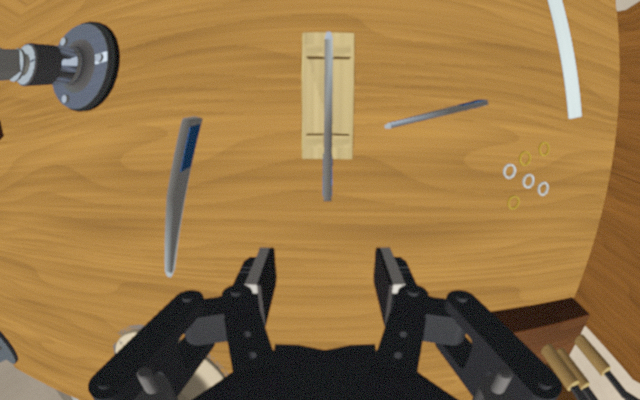

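>>> arm_command --twist '[[0, 0, 0], [0, 0, 0], [0, 0, 0], [0, 0, 0], [0, 0, 0], [0, 0, 0], [0, 0, 0], [0, 0, 0]]' --xyz '[[0.001, -0.001, -0.02], [0.0025, -0.0035, -0.05], [0.0025, -0.0035, -0.08], [0.0025, -0.0035, -0.11], [0.0025, -0.0035, -0.135], [0.0025, -0.0035, -0.15], [0.0025, -0.0035, -0.157], [0.0025, -0.0035, -0.157]]' --fingers '[0.6, 0.6, 0.6, 0.6, 0.5, 0.5, 0.5, 0.4]'

```text
clock: 17.82
eef_pos: [0.3857, -0.2928, 0.0439]
ee_rot: [[1.0, 0.004, -0.001], [0.004, -1.0, 0.001], [-0.001, -0.001, -1.0]]
contact_force: [0.3, -0.1, 0.4]
opening: 0.0341
grip_force: 0.0
```

>>> arm_command --twist '[[0, 0, 0], [0, 0, 0], [0, 0, 0], [0, 0, 0], [0, 0, 0], [0, 0, 0]]' --xyz '[[0, 0, 0], [0, 0, 0], [0, 0, 0], [0, 0, 0], [0, 0, 0], [0, 0, 0]]' --fingers '[0.2, 0.1, 0, 0, 0, 0]' --grip_force 100

```text
clock: 18.32
eef_pos: [0.386, -0.2936, 0.0454]
ee_rot: [[1.0, 0.002, 0.001], [0.002, -1.0, -0.001], [0.001, 0.001, -1.0]]
contact_force: [-0.8, 0.7, 5.6]
opening: 0.0036
grip_force: 98.9
```

>>> arm_command --twist '[[0, 0, 0], [0, 0, 0], [0, 0, 7], [0, 0, 14], [0, 0, 21], [0, 0, 28], [0, 0, 35], [0, 0, 42], [0, 0, 49], [0, 0, 56]]' --xyz '[[0, 0, 0.02], [0, 0, 0.05], [0.01, 0, 0.075], [0.02, 0, 0.08], [0.035, 0, 0.08], [0.05, 0.005, 0.08], [0.065, 0.01, 0.08], [0.08, 0.015, 0.08], [0.095, 0.02, 0.08], [0.11, 0.025, 0.08]]' --fingers '[0, 0, 0, 0, 0, 0, 0, 0, 0, 0]'

```text
clock: 19.15
eef_pos: [0.4963, -0.2679, 0.1247]
ee_rot: [[0.552, 0.834, -0.0], [0.834, -0.552, 0.0], [-0.0, -0.0, -1.0]]
contact_force: [-0.5, -1.5, -2.5]
opening: 0.0036
grip_force: 98.5
```

>>> arm_command --twist '[[0, 0, 6.5], [0, 0, 13], [0, 0, 19.5], [0, 0, 26], [0, 0, 32], [0, 0, 36], [0, 0, 36], [0, 0, 36], [0, 0, 36]]' --xyz '[[0.01, 0.015, 0], [0.02, 0.03, 0], [0.03, 0.045, -0.01], [0.04, 0.06, -0.02], [0.046, 0.075, -0.035], [0.048, 0.085, -0.045], [0.048, 0.085, -0.055], [0.048, 0.085, -0.055], [0.048, 0.085, -0.055]]' --fingers '[0, 0, 0, 0, 0, 0, 0, 0, 0]'

```text
clock: 19.9
eef_pos: [0.543, -0.1845, 0.0694]
ee_rot: [[-0.034, 0.999, -0.001], [0.999, 0.034, -0.0], [-0.0, -0.001, -1.0]]
contact_force: [0.4, -0.3, -1.4]
opening: 0.0034
grip_force: 98.5
```

Run:
```python
from h import *
r.get_image('wrist')
s,im,W=shot('w7'); print({k:np.round(s[k],4).tolist() for k in ['clock','eef_pos','ee_rot','contact_force','moment','qpos','dq']})
x,y,z=s['eef_pos']
with np.errstate(all='ignore'):
  m=(abs(W[...,0]-x)<.03)&(W[...,1]>y-.03)&(W[...,1]<y+.155)&(W[...,2]>z-.04)&(W[...,2]<z+.03)&(im.max(-1).astype(int)-im.min(-1)<40)
  for a in np.arange(-.0,.155,.015):
    k=m&(abs(W[...,1]-y-a)<.004)
    if k.sum()>3: P=W[k]; q=P[P[:,2]>np.percentile(P[:,2],90)-.003]; print(round(a,3),k.sum(),q.mean(0).round(4),np.percentile(P[:,2],95).round(4))
  P=W[m]; print('ymax',np.percentile(P[:,1],[99,100]))
  n=np.hypot(W[...,0]-.5375,W[...,1]-.0325)
  m=(n<.03)&(W[...,2]>.155)&(W[...,2]<.19); P=W[m]; print('crown',m.sum(),np.percentile(P[:,2],[50,95]),cv2.minAreaRect((P[:,:2]*1000).astype(np.float32)))
  m=(n<.075)&(abs(W[...,2]-.021)<.006); P=W[m]; print('flange',P[:,2].mean(),cv2.minEnclosingCircle((P[:,:2]*1000).astype(np.float32)))
for t,zz in [('drift_tip',z-.0214),('slot_centre',.0433)]:
  for g in r.spot_point(t,'wrist')[:2]: print(t,round(g['confidence'],2),g['at'],ray('wrist',g['at'],zz).round(4))
im,d=r.get_image('side')
for t,zz in [('drift_tip',z-.0214),('slot_centre',.0433)]:
  for g in r.spot_point(t,'side')[:2]: print(t,round(g['confidence'],2),g['at'],ray('side',g['at'],zz).round(4))
save(cv2.resize(im[130:300,220:380],None,fx=3.5,fy=3.5,interpolation=2),'s7.png')
```

```text
{'clock': 19.95, 'eef_pos': [0.5433, -0.1848, 0.0699], 'ee_rot': [[-0.0336, 0.9994, -0.0004], [0.9994, 0.0336, -0.0008], [-0.0008, -0.0004, -1.0]], 'contact_force': [-0.8084, 0.0459, -1.4005], 'moment': [-0.1368, -0.0085, 0.0074], 'qpos': [0.0967, 0.658, 0.1957, 2.0813, -0.2887, 0.4276, 0.5499], 'dq': [0.0009, -0.011, 0.0016, -0.0043, 0.0023, -0.0006, 0.0054]}
-0.0 150 [ 0.5428 -0.1843  0.0981] 0.0989
0.015 282 [ 0.5426 -0.1697  0.0748] 0.0758
0.03 271 [ 0.5422 -0.1548  0.0747] 0.0756
0.045 282 [ 0.5417 -0.1397  0.0744] 0.0755
0.06 301 [ 0.5411 -0.1247  0.0718] 0.073
0.075 290 [ 0.5407 -0.1098  0.0686] 0.0698
0.09 271 [ 0.5399 -0.0948  0.0654] 0.0669
0.105 261 [ 0.5392 -0.0798  0.0622] 0.0636
0.12 240 [ 0.5387 -0.0648  0.059 ] 0.0603
0.135 20 [ 0.5388 -0.0533  0.0563] 0.0575
ymax [-0.05538679 -0.05224663]Traceback (most recent call last):
  File "<stdin>", line 12, in <module>
    return _quantile_unchecked(
        a, q, axis, out, overwrite_input, method, keepdims, weights)
    return _ureduce(a,
                    func=_quantile_ureduce_func,
    ...<5 lines>...
                    overwrite_input=overwrite_input,
                    method=method)
    r = func(a, **kwargs)
    result = _quantile(arr,
                       quantiles=q,
    ...<2 lines>...
                       out=out,
                       weights=wgt)
    slices_having_nans = np.isnan(arr[-1, ...])
                                  ~~~^^^^^^^^^
IndexError: index -1 is out of bounds for axis 0 with size 0
```

>>> arm_command --twist '[[0.7, 0, 0], [0.7, 0, 0], [0.7, 0, 0]]' --xyz '[[0.002, 0.01, -0.001], [0.002, 0.015, -0.001], [0.002, 0.015, -0.001]]' --fingers '[0, 0, 0]'

```text
clock: 20.25
eef_pos: [0.546, -0.167, 0.0691]
ee_rot: [[-0.038, 0.999, 0.0], [0.999, 0.038, 0.013], [0.013, 0.001, -1.0]]
contact_force: [0.2, 0.1, -1.9]
opening: 0.0035
grip_force: 98.6
```

Run:
```python
from h import *
s=r.sense(); print({k:np.round(s[k],4).tolist() for k in ['clock','eef_pos','ee_rot','contact_force','moment']})
z=s['eef_pos'][2]
im,d=r.get_image('side')
for t,zz in [('drift_tip',z-.022),('slot_centre',.0433)]:
  for g in r.spot_point(t,'side')[:2]: print(t,round(g['confidence'],2),g['at'],ray('side',g['at'],zz).round(4))
save(cv2.resize(im[130:300,220:380],None,fx=3.5,fy=3.5,interpolation=2),'s7.png')
```

```text
{'clock': 20.25, 'eef_pos': [0.546, -0.167, 0.0691], 'ee_rot': [[-0.0379, 0.9993, 0.0004], [0.9992, 0.0379, 0.0132], [0.0132, 0.0009, -0.9999]], 'contact_force': [0.152, 0.0649, -1.9446], 'moment': [-0.1222, -0.0023, -0.0204]}
drift_tip 0.64 [320.4, 201.1] [ 0.22   -0.1104  0.0471]
drift_tip 0.6 [345.5, 375.6] [ 0.413  -0.3723  0.0471]
```

View pics/s7.png

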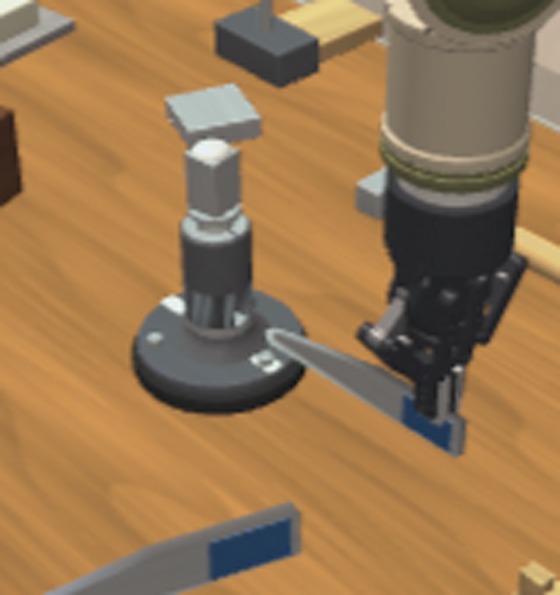

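>>> arm_command --twist '[[0, 0, 0], [0, 0, 0], [0, 0, 0], [0, 0, 0], [0, 0, 0], [0, 0, 0]]' --xyz '[[-0.0003, 0.008, 0], [-0.0006, 0.016, 0], [-0.0009, 0.024, 0], [-0.0012, 0.032, 0], [-0.0015, 0.04, 0], [-0.0015, 0.04, 0]]' --fingers '[0, 0, 0, 0, 0, 0]'

```text
clock: 20.9
eef_pos: [0.5442, -0.1258, 0.0687]
ee_rot: [[-0.04, 0.999, -0.001], [0.999, 0.04, 0.013], [0.013, -0.0, -1.0]]
contact_force: [-0.6, 1.3, -2.2]
opening: 0.004
grip_force: 98.6
```

>>> arm_command --twist '[[0, 0, 0], [0, 0, 0], [0, 0, 0], [0, 0, 0]]' --xyz '[[0, 0, -0.001], [0, 0, -0.002], [0, 0, -0.0025], [0, 0, -0.0025]]' --fingers '[0, 0, 0, 0]'

```text
clock: 21.23
eef_pos: [0.5442, -0.129, 0.0661]
ee_rot: [[-0.036, 0.999, -0.0], [0.999, 0.036, 0.012], [0.012, 0.0, -1.0]]
contact_force: [0.1, -0.5, -2.1]
opening: 0.0037
grip_force: 98.6
```

>>> arm_command --twist '[[0, 0, 0], [0, 0, 0], [0, 0, 0], [0, 0, 0]]' --xyz '[[0, 0, -0.0005], [0, 0, -0.001], [0, 0, -0.0012], [0, 0, -0.0012]]' --fingers '[0, 0, 0, 0]'

```text
clock: 21.57
eef_pos: [0.5442, -0.1286, 0.065]
ee_rot: [[-0.037, 0.999, -0.0], [0.999, 0.037, 0.012], [0.012, 0.0, -1.0]]
contact_force: [0.4, 0.1, -2.2]
opening: 0.0038
grip_force: 98.6
```

>>> arm_command --twist '[[0, 0, 0], [0, 0, 0], [0, 0, 0], [0, 0, 0]]' --xyz '[[0, 0, -0.0005], [0, 0, -0.001], [0, 0, -0.0013], [0, 0, -0.0013]]' --fingers '[0, 0, 0, 0]'

```text
clock: 21.9
eef_pos: [0.5443, -0.1285, 0.0638]
ee_rot: [[-0.037, 0.999, 0.0], [0.999, 0.037, 0.012], [0.012, 0.001, -1.0]]
contact_force: [-0.1, -0.6, -0.7]
opening: 0.0037
grip_force: 98.6
```

>>> arm_command --twist '[[0, 0, 0], [0, 0, 0], [0, 0, 0], [0, 0, 0], [0, 0, 0], [0, 0, 0], [0, 0, 0], [0, 0, 0]]' --xyz '[[-0.0001, 0.003, 0], [-0.0002, 0.006, 0], [-0.0003, 0.009, 0], [-0.0004, 0.012, 0], [-0.0005, 0.015, 0], [-0.0006, 0.018, 0], [-0.0007, 0.021, 0], [-0.0007, 0.021, 0]]' --fingers '[0, 0, 0, 0, 0, 0, 0, 0]'

```text
clock: 22.57
eef_pos: [0.5436, -0.1066, 0.0638]
ee_rot: [[-0.038, 0.999, -0.0], [0.999, 0.038, 0.013], [0.013, 0.0, -1.0]]
contact_force: [-0.0, -0.3, -1.1]
opening: 0.0037
grip_force: 98.7
```

>>> arm_command --twist '[[0, 0, 0], [0, 0, 0], [0, 0, 0], [0, 0, 0], [0, 0, 0], [0, 0, 0], [0, 0, 0]]' --xyz '[[-0.0001, 0.002, 0], [-0.0002, 0.004, 0], [-0.0002, 0.006, 0], [-0.0003, 0.008, 0], [-0.0004, 0.01, 0], [-0.0005, 0.013, 0], [-0.0005, 0.013, 0]]' --fingers '[0, 0, 0, 0, 0, 0, 0]'

```text
clock: 23.15
eef_pos: [0.543, -0.0937, 0.0637]
ee_rot: [[-0.038, 0.999, -0.0], [0.999, 0.038, 0.013], [0.013, 0.0, -1.0]]
contact_force: [0.9, 1.3, -0.8]
opening: 0.0036
grip_force: 98.7
```

>>> arm_command --twist '[[0, 0, 0], [0, 0, 0], [0, 0, 0], [0, 0, 0], [0, 0, 0]]' --xyz '[[-0.0001, 0.002, 0], [-0.0002, 0.004, 0], [-0.0002, 0.006, 0], [-0.0003, 0.008, 0], [-0.0003, 0.008, 0]]' --fingers '[0, 0, 0, 0, 0]'

```text
clock: 23.57
eef_pos: [0.5427, -0.0859, 0.0638]
ee_rot: [[-0.038, 0.999, -0.0], [0.999, 0.038, 0.012], [0.012, 0.0, -1.0]]
contact_force: [-0.1, 0.2, -0.3]
opening: 0.0042
grip_force: 98.7
```

>>> arm_command --twist '[[0, 0, 0], [0, 0, 0], [0, 0, 0], [0, 0, 0]]' --xyz '[[-0.0001, 0.002, 0], [-0.0001, 0.004, 0], [-0.0002, 0.006, 0], [-0.0002, 0.006, 0]]' --fingers '[0, 0, 0, 0]'

```text
clock: 23.9
eef_pos: [0.5425, -0.0799, 0.0638]
ee_rot: [[-0.038, 0.999, -0.0], [0.999, 0.038, 0.012], [0.012, 0.0, -1.0]]
contact_force: [0.3, 1.0, -1.2]
opening: 0.0031
grip_force: 98.8
```

>>> arm_command --twist '[[0, 0, 0], [0, 0, 0], [0, 0, 0], [0, 0, 0]]' --xyz '[[-0.0001, 0.002, 0], [-0.0001, 0.004, 0], [-0.0002, 0.006, 0], [-0.0002, 0.006, 0]]' --fingers '[0, 0, 0, 0]'

```text
clock: 24.23
eef_pos: [0.5424, -0.0742, 0.0638]
ee_rot: [[-0.037, 0.999, 0.0], [0.999, 0.037, 0.012], [0.012, 0.001, -1.0]]
contact_force: [0.8, 0.1, -0.1]
opening: 0.0037
grip_force: 98.9
```

>>> arm_command --twist '[[0, 0, 0], [0, 0, 0], [0, 0, 0], [0, 0, 0]]' --xyz '[[-0.0001, 0.002, 0], [-0.0001, 0.004, 0], [-0.0002, 0.006, 0], [-0.0002, 0.006, 0]]' --fingers '[0, 0, 0, 0]'

```text
clock: 24.57
eef_pos: [0.5425, -0.0702, 0.0641]
ee_rot: [[-0.036, 0.999, 0.002], [0.999, 0.036, 0.01], [0.01, 0.002, -1.0]]
contact_force: [0.2, -5.4, 5.2]
opening: 0.0036
grip_force: 99.4
```

>>> arm_command --twist '[[-0.2, 0, 0], [-0.2, 0, 0], [-0.2, 0, 0]]' --xyz '[[0, 0.0005, 0.0007], [-0.0001, 0.0015, 0.0007], [-0.0001, 0.0015, 0.0007]]' --fingers '[0, 0, 0]'

```text
clock: 24.82
eef_pos: [0.5425, -0.0696, 0.0649]
ee_rot: [[-0.035, 0.999, 0.002], [0.999, 0.035, 0.006], [0.006, 0.002, -1.0]]
contact_force: [0.5, -10.4, 3.0]
opening: 0.0034
grip_force: 99.2
```

>>> arm_command --twist '[[0, 0, 0], [0, 0, 0], [0, 0, 0]]' --xyz '[[0, 0.0007, 0.0003], [0, 0.0014, 0.0003], [0, 0.0014, 0.0003]]' --fingers '[0, 0, 0]'

```text
clock: 25.07
eef_pos: [0.5425, -0.069, 0.0651]
ee_rot: [[-0.034, 0.999, 0.002], [0.999, 0.034, 0.005], [0.005, 0.002, -1.0]]
contact_force: [0.3, -12.3, 1.8]
opening: 0.0039
grip_force: 99.1
```

>>> arm_command --twist '[[0, 0, 0], [0, 0, 0], [0, 0, 0], [0, 0, 0]]' --xyz '[[0, 0.0007, 0], [-0.0001, 0.0014, 0], [-0.0001, 0.0021, 0], [-0.0001, 0.0021, 0]]' --fingers '[0, 0, 0, 0]'

```text
clock: 25.4
eef_pos: [0.5425, -0.0681, 0.0652]
ee_rot: [[-0.033, 0.999, 0.003], [0.999, 0.033, 0.004], [0.004, 0.003, -1.0]]
contact_force: [-0.1, -15.9, 1.3]
opening: 0.0036
grip_force: 99.1
```

>>> arm_command --twist '[[0, 0, 0], [0, 0, 0], [0, 0, 0], [0, 0, 0]]' --xyz '[[0, 0.0007, 0], [-0.0001, 0.0014, 0], [-0.0001, 0.0021, 0], [-0.0001, 0.0021, 0]]' --fingers '[0, 0, 0, 0]'

```text
clock: 25.73
eef_pos: [0.5424, -0.067, 0.0652]
ee_rot: [[-0.032, 0.999, 0.003], [0.999, 0.032, 0.003], [0.003, 0.003, -1.0]]
contact_force: [0.0, -18.8, 1.6]
opening: 0.0037
grip_force: 99.1
```

>>> arm_command --twist '[[0, 0, 0], [0, 0, 0], [0, 0, 0], [0, 0, 0]]' --xyz '[[0, 0.0005, 0], [0, 0.001, 0], [0, 0.0015, 0], [0, 0.0015, 0]]' --fingers '[0, 0, 0, 0]'

```text
clock: 26.07
eef_pos: [0.5424, -0.0659, 0.0652]
ee_rot: [[-0.032, 0.999, 0.003], [0.999, 0.032, 0.002], [0.002, 0.003, -1.0]]
contact_force: [0.3, -18.6, 2.4]
opening: 0.0035
grip_force: 99.1
```

>>> arm_command --twist '[[0, 0, 0], [0, 0, 0], [0, 0, 0], [0, 0, 0], [0, 0, 0]]' --xyz '[[0, 0.0005, 0.0002], [0, 0.001, 0.0003], [0, 0.0015, 0.0003], [0, 0.002, 0.0003], [0, 0.002, 0.0003]]' --fingers '[0, 0, 0, 0, 0]'

```text
clock: 26.48
eef_pos: [0.5422, -0.0622, 0.0654]
ee_rot: [[-0.033, 0.999, 0.002], [0.999, 0.033, 0.004], [0.004, 0.002, -1.0]]
contact_force: [0.0, -13.1, 0.3]
opening: 0.0035
grip_force: 99.0
```

Past the peak, and the force is falling. I carry on steadily.

>>> arm_command --twist '[[0, 0, 0], [0, 0, 0], [0, 0, 0], [0, 0, 0], [0, 0, 0]]' --xyz '[[0, 0.0007, 0], [-0.0001, 0.0014, 0], [-0.0001, 0.002, 0], [-0.0001, 0.0025, 0], [-0.0001, 0.0025, 0]]' --fingers '[0, 0, 0, 0, 0]'

```text
clock: 26.9
eef_pos: [0.5419, -0.0569, 0.0652]
ee_rot: [[-0.035, 0.999, 0.001], [0.999, 0.035, 0.007], [0.007, 0.001, -1.0]]
contact_force: [-0.1, -5.5, 0.9]
opening: 0.0033
grip_force: 99.0
```

>>> arm_command --twist '[[0, 0, 0], [0, 0, 0], [0, 0, 0], [0, 0, 0], [0, 0, 0]]' --xyz '[[0, 0.001, 0], [-0.0001, 0.002, 0], [-0.0001, 0.003, 0], [-0.0001, 0.004, 0], [-0.0001, 0.004, 0]]' --fingers '[0, 0, 0, 0, 0]'

```text
clock: 27.32
eef_pos: [0.5417, -0.0513, 0.0651]
ee_rot: [[-0.037, 0.999, 0.0], [0.999, 0.037, 0.009], [0.009, 0.0, -1.0]]
contact_force: [0.5, -2.9, 0.8]
opening: 0.0037
grip_force: 99.0
```

>>> arm_command --twist '[[0, 0, 0], [0, 0, 0], [0, 0, 0], [0, 0, 0], [0, 0, 0], [0, 0, 0]]' --xyz '[[0, 0.001, 0], [-0.0001, 0.002, 0], [-0.0001, 0.003, 0], [-0.0001, 0.004, 0], [-0.0001, 0.004, 0], [-0.0001, 0.004, 0]]' --fingers '[0, 0, 0, 0, 0, 0]'

```text
clock: 27.82
eef_pos: [0.5415, -0.0469, 0.0651]
ee_rot: [[-0.038, 0.999, -0.0], [0.999, 0.038, 0.009], [0.009, 0.0, -1.0]]
contact_force: [0.1, -1.8, 0.5]
opening: 0.0038
grip_force: 99.0
```

Run:
```python
from h import *
s,im,W=shot('w8'); print({k:np.round(s[k],4).tolist() for k in ['clock','eef_pos','contact_force','moment']})
with np.errstate(all='ignore'):
  n=np.hypot(W[...,0]-.5375,W[...,1]-.0325)
  m=(n<.03)&(W[...,2]>.13)&(W[...,2]<.2); P=W[m]; print('crown',m.sum(),np.percentile(P[:,2],[50,95,99]) if m.sum() else '')
for c in ['top','side']:
  im,d=r.get_image(c); W=cloud(c,d); W0=np.load(c+'0.npz')['W']
  with np.errstate(all='ignore'):
    n=np.hypot(W[...,0]-.5375,W[...,1]-.0325)
    m=(n<.03)&(W[...,2]>.15)&(W[...,2]<.2); P=W[m]; print(c,m.sum(),P.mean(0).round(4),np.percentile(P[:,2],[50,90,97]))
save(cv2.resize(im[130:300,220:380],None,fx=3.5,fy=3.5,interpolation=2),'s8.png')
```

```text
{'clock': 27.8167, 'eef_pos': [0.5415, -0.0469, 0.0651], 'contact_force': [0.069, -1.8198, 0.5309], 'moment': [-0.5399, -0.0132, -0.0096]}
crown 0 <stdin>:10: RuntimeWarning: Mean of empty slice.
Traceback (most recent call last):
IndexError: index -1 is out of bounds for axis 0 with size 0
```

>>> arm_command --twist '[[-0.3, 0, 0], [-0.6, 0, 0], [-0.6, 0, 0], [-0.6, 0, 0]]' --xyz '[[0, 0, 0], [0, 0, 0], [0, 0, 0], [0, 0, 0]]' --fingers '[0, 0, 0, 0]' --grip_force 40

```text
clock: 28.25
eef_pos: [0.5414, -0.0469, 0.065]
ee_rot: [[-0.038, 0.999, -0.0], [0.999, 0.038, -0.002], [-0.002, -0.0, -1.0]]
contact_force: [0.6, -0.5, 1.5]
opening: 0.0035
grip_force: 99.1
```

Run:
```python
from h import *
s=r.sense(); print({k:np.round(s[k],4).tolist() for k in ['clock','eef_pos','ee_rot','contact_force','moment']})
im,d=r.get_image('side'); W=cloud('side',d)
save(cv2.resize(im[130:300,220:380],None,fx=3.5,fy=3.5,interpolation=2),'s8.png')
```

```text
{'clock': 28.25, 'eef_pos': [0.5414, -0.0469, 0.065], 'ee_rot': [[-0.0377, 0.9993, -0.0003], [0.9993, 0.0377, -0.0016], [-0.0016, -0.0004, -1.0]], 'contact_force': [0.6413, -0.5464, 1.4534], 'moment': [0.0005, 0.0379, -0.0094]}
```

View pics/s8.png

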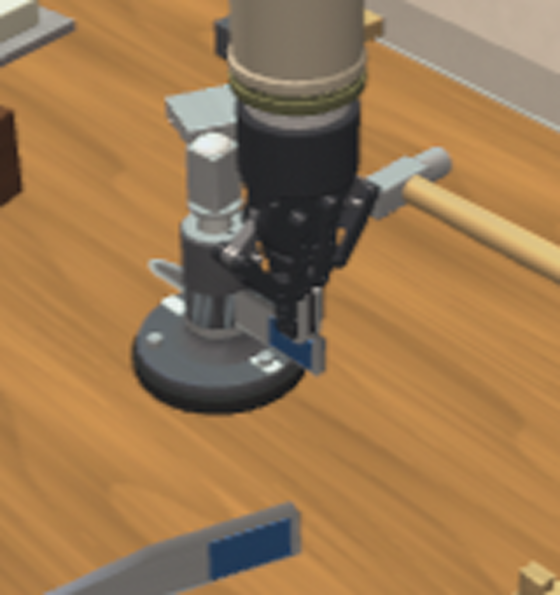

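>>> arm_command --twist '[[0, 0, 0], [0, 0, 0], [0, 0, 0], [0, 0, 0], [0, 0, 0], [0, 0, 0]]' --xyz '[[0, 0, 0], [0, 0, 0], [0, 0, 0], [0, 0, 0], [0, 0, 0], [0, 0, 0]]' --fingers '[0.2, 0.4, 0.5, 0.5, 0.5, 0.5]'

```text
clock: 28.8
eef_pos: [0.5415, -0.0474, 0.065]
ee_rot: [[-0.037, 0.999, -0.0], [0.999, 0.037, -0.002], [-0.002, -0.0, -1.0]]
contact_force: [-0.0, -0.9, -0.3]
opening: 0.0427
grip_force: 0.0
```

>>> arm_command --twist '[[0, 0, 0], [0, 0, 0], [0, 0, 0], [0, 0, 0], [0, 0, 0], [0, 0, 0], [0, 0, 0], [0, 0, 0]]' --xyz '[[0, 0, 0.01], [0, 0, 0.025], [0, -0.01, 0.05], [0, -0.03, 0.08], [0, -0.055, 0.11], [0, -0.08, 0.14], [0, -0.1, 0.16], [0, -0.1, 0.16]]' --fingers '[0.5, 0.5, 0.5, 0.5, 0.5, 0.5, 0.5, 0.5]'

```text
clock: 29.47
eef_pos: [0.5427, -0.1529, 0.2304]
ee_rot: [[-0.031, 0.999, 0.008], [0.999, 0.031, -0.005], [-0.005, 0.008, -1.0]]
contact_force: [1.8, 0.0, 0.5]
opening: 0.0427
grip_force: 0.0
```

Run:
```python
from h import *
r.get_image('wrist');s,im,W=shot('w9'); print({k:np.round(s[k],4).tolist() for k in ['clock','eef_pos','contact_force','opening']})
with np.errstate(all='ignore'):
  n=np.hypot(W[...,0]-.5375,W[...,1]-.0325)
  m=(n<.035)&(W[...,2]>.165)&(W[...,2]<.2); P=W[m]; print('crown',m.sum(),P.mean(0).round(4) if m.sum() else '',np.percentile(P[:,2],[50,95]) if m.sum() else '',cv2.minAreaRect((P[:,:2]*1000).astype(np.float32)) if m.sum() else '')
si,d=r.get_image('side')
a=cv2.resize(im,(400,250)); b=cv2.resize(si[130:300,220:380],(400,425)); save(np.vstack([a,b])[:600],'f.png')
```

```text
{'clock': 29.5167, 'eef_pos': [0.5422, -0.1501, 0.2281], 'contact_force': [-0.2687, 0.8263, 0.0594], 'opening': 0.0427}
crown 0
```

View pics/f.png

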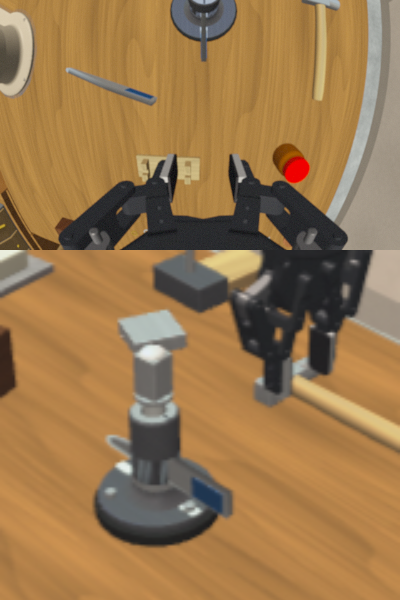

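Run:
```python
from h import *
for c in ['top','side']:
  im,d=r.get_image(c); W=cloud(c,d)
  with np.errstate(all='ignore'):
    n=np.hypot(W[...,0]-.5375,W[...,1]-.0325)
    m=(n<.035)&(W[...,2]>.168)&(W[...,2]<.2); P=W[m]; print(c,m.sum(),P.mean(0).round(4) if m.sum() else '',np.percentile(P[:,2],[50,95]) if m.sum() else '')
print(r.finish_job())
```

```text
top 105 [0.5378 0.0315 0.1773] [0.17761876 0.18164859]
side 120 [0.5343 0.0276 0.1763] [0.17673195 0.18211121]
the job is handed in; nothing more can be done
None
```

The job is handed in. The stake was seated with about 11–12 N of twisting push, and the drift then worked it loose; push force peaked near 19 N and fell to about 2 N. The last pictures show the stake upright on the drift in the socket with nothing held; the job took about 30 s of the 72 s allowed, and no verdict was returned.

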